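# Swing the heavy microscope boom over the blue dish and leave it at rest

### The arm

A 6-joint arm with a two-finger parallel gripper is mounted at the origin on the work surface. World frame = base frame: x ahead of the robot, y to its left, z up, the work surface at z = 0. Lengths are in m, angles in rad, forces in N, time in s.
With the tool pointing down it reaches from about 0.4 to 0.825 m from the base axis. Payload 7 kg.
Tool frame: the origin (TCP) lies between the finger pads, 19 mm behind the fingertips; this is the grasp point; z points along the fingers, y is the line along which they close (so a half turn about z gives the same grasp; the last joint's range is limited). The gripper opens to 88 mm and grips with 3 to 60 N. Pads are 19 mm wide; open, the fingers measure 130 mm over their backs; the gripper's body (78 mm by 193 mm) begins 47 mm behind the grasp point.
Start: joints at [1.403, 0.359, 0.012, 0, -1.224, -0.288], TCP at [0.297, 0.606, 0.245] pointing down, gripper open.
Joint ranges: [-3.07, 3.07], [-1.43, 2.12], [-1.02, 1.25], [-3.03, 1.67], [-3.05, -0], [-3.03, 3.03]. Speed limits (rad/s): [2.39, 2.39, 3.01, 3.14, 3.14, 3.14].

### API

Orientations are given as [roll, pitch, yaw] about the fixed x, y, z axes, in that order (R = Rz(yaw) Ry(pitch) Rx(roll)).
In Python, from station import * gives the robot as it stands.
- The arm moves only by the tool servo_tool, never from a script. Its argument "moves" is a list of rows, each an object of numbers: "jaw": the opening, from 0 (shut) to 1 (fully open); "dx", "dy", "dz": the shift along the world's x, y, z in m; "roll": the turn about the world's z in degrees. A call has exactly 10 rows; each row shifts and turns the commanded pose from where the row before left it; what a row does not reach is not made up. A row lasts 1/8 s, in which the tool goes at most 62.5 mm and 10.7 degrees, less where a joint would pass 70% of its speed; a pose out of reach is approached as far as the arm can. A call with a gripper value outside its range is refused whole. The fingers move at their own pace and stop on an object; "newtons" is the grip in N (left out, the last holds). Time passes only in rows, so rows that do not move let the fingers close, or fill a call up. It gives the time, the measured TCP pose, the force, the opening and the grip force at its end, in the units of the state.
- get_state(): the state, without advancing time (a new reading comes with each control period).
- grab_frame(name): name is "scene" or "top"; returns (picture, depth): 400x640x3 uint8, red, green, blue; 400x640 float32, m along the optical axis (not along the pixel's ray), 0 where there is no reading.
- calibration(name): a dict with "intrinsics" (3x3 intrinsics, pixels), "R" (3x3) and "t" (3): a world point X has camera coordinates R X + t. Camera axes: x right, y down, z forward; pixel columns grow to the right and rows downward; lengths in m; the calibration is good to about 2 mm. A picture is of the moment at which its call begins. calibration takes no time and is no camera call.
- job_done(): hands the job in; it is judged then, once.
The state is a dict: "t": time; "q": joint angles; "qd": joint speeds; "joint_efforts": joint torques, N m; "eef_pos": TCP position; "ee_rot": TCP orientation; "force": force on the tool from outside, world axes, zero at the start; "moment": the same for the moment, N m; "width": finger opening in m; "gripper_force": force on a finger pad.
Only numpy, scipy, OpenCV 4.12 (cv2) and the standard library are available. Lean on these libraries where they do the work, as an engineer would, in place of code of your own. Each camera call takes 0.05 s, during which the arm holds its last target. There are 200 camera calls.

### The job

Swing the heavy, freely turning microscope boom until its lens is centred over the dish with the blue rim (within about 3 cm), bring it to rest there and take the hand away, so that left alone it still stands over that dish five seconds later. Push it only on the two soft-sprung orange buffers at the sides of its head, never driving one in as far as its stop; the white head and the metal beam must not be touched. Keep the swing slow (below about 0.2 m/s at the head) and off its end stops, and leave the dishes, the bottle and the tin where they are.

Things in the scene. Friction and masses are not known exactly. Their poses are not given: they have to be found in the camera images.
- boom (a joint): Swing angle of the boom about the vertical post, rad. At 0 it points along the stand's -x (towards the robot when the stand's yaw is 0); positive swings the head towards the stand's +y (robot's left). End stops at -1.0 and +1.0: keep within -0.95 to +0.95. Ball bearings, no spring: it coasts for many seconds and must be braked by a push on the other buffer.
- stand: Fixed grey base plate 200 x 260 x 22 mm with a steel post of 38 mm diameter, 225 mm high. Origin on the bench on the post's axis. The stand's place and yaw vary; red pegs at the post's foot are only marks.
- pivot (a point): Point on the boom's swing axis (the post's axis), 145 mm above the bench, at the buffers' mid-height; axes as the stand's. About this axis the boom's moment of inertia is nominally 0.57 kg m2 (hidden, up to 30 % either way), viscous damping 0.012 N m s/rad, dry friction 0.0006 N m.
- scope: White microscope head and aluminium beam, part of the boom; do not touch. Head centred 340 mm from the swing axis, 120 mm along the boom, 106 mm across (cover 110 mm), 83 to 200 mm above the bench, black cap to 214 mm. Beam 44 mm wide, 154 to 190 mm up, from head to post; counterweight behind the post. Origin on the swing axis at bench height; the head lies along -x.
- buffer_left (a joint): How far the left orange buffer (the boom's +y side) is pushed in, m: 0 free, stop at 0.024; keep below 0.022. Flat-faced block, 110 mm along the boom, 96 to 190 mm above the bench, standing 30 mm out of the head and sliding into it on a spring: 25 N/m, no preload, damping 1 N s/m, moving mass 0.1 kg. It bounces the boom back; poke it gently. 166 mm over both: too wide to grip.
- left_face (a point): Centre of the black outer face of the left buffer, 340 mm from the swing axis along the boom, 145 mm above the bench, 83 mm to the boom's +y side when free. The face is vertical and parallel to the boom. It moves with the boom and the buffer.
- buffer_right (a joint): How far the right orange buffer (the boom's -y side) is pushed in, m: 0 free, stop at 0.024; keep below 0.022. Flat-faced block, 110 mm along the boom, 96 to 190 mm above the bench, standing 30 mm out of the head and sliding into it on a spring: 25 N/m, no preload, damping 1 N s/m, moving mass 0.1 kg. It bounces the boom back; poke it gently. 166 mm over both: too wide to grip.
- right_face (a point): Centre of the black outer face of the right buffer, 340 mm from the swing axis along the boom, 145 mm above the bench, 83 mm to the boom's -y side when free. The face is vertical and parallel to the boom. It moves with the boom and the buffer.
- lens (a point): Centre of the lens under the head, 340 mm from the swing axis, 83 mm above the bench. It must end above the centre of the blue dish.
- dish_blue: Loose glass dish with blue rim marks and blue floor, 100 mm diameter, 36 mm high, 0.25 kg, on the bench under the lens's path (325 to 350 mm from the swing axis). Origin at the centre of its underside. The target. It stands left or right.
- dish_yellow: The same dish with yellow rim marks and floor on the other side, not the target. Origin at the centre of its underside.
- amber_bottle: Loose amber bottle with black cap, 80 mm diameter, 190 mm high, on the right. Origin at the centre of its underside.
- tin: Loose orange and brass tin, 100 mm diameter, 120 mm high, on the left. Origin at the centre of its underside.
Mind the look-alikes: they are no part of the job. What is shaped like the dish_blue but black, pink or turquoise is not meant.

How it is judged:
By the outcome, as a careful person would: the job done as asked, in the order asked, and still so for the second after the job is handed in, with the robot touching nothing.
It also fails if it takes over 58 s, if anything falls off the work surface, if the arm or the gripper's body presses on something with over 40 N, if the wrist force passes 120 N, or if a joint passes its speed limit or range.

## Working session

There is one attempt and no reset: what is moved stays moved. The work goes in short steps, Python scripts to look and compute and a tool call to move; the robot and the scene stay as the last step left them, time stands still between calls to the robot, and variables do not carry over. Pictures are saved under pics/ and viewed, at most 10 in all, crops included, and the job is handed in when it is done.

Besides the shell and the picture viewer there is one more tool, called after "Request:" by a JSON object that holds its "api" and its "payload", one argument or row to a line. servo_tool: Moves the arm, as the interface text tells. Its arguments: {"type":"object","properties":{"moves":{"type":"array","items":{"type":"object","properties":{"jaw":{"type":"number"},"dx":{"type":"number"},"dy":{"type":"number"},"dz":{"type":"number"},"roll":{"type":"number"}}}},"newtons":{"type":"number"}},"required":["moves"]}

```bash
mkdir -p pics
python3 - <<'E'
from station import *
import cv2,numpy as np
for n in("top","scene"):
    p,d=grab_frame(n); cv2.imwrite(f"pics/{n}0.png",p[:,:,::-1]); np.savez(f"{n}0.npz",p=p,d=d)
    c=calibration(n); print(n,c)
s=get_state();print(s)
E
```

```text
top {'intrinsics': array([[490.48336961,   0.        , 323.14998373],
       [  0.        , 490.48336961, 204.50286809],
       [  0.        ,   0.        ,   1.        ]]), 'R': array([[-0.01026687, -0.99989187, -0.01052804],
       [-0.98072355,  0.01212349, -0.19502396],
       [ 0.19513051,  0.00832281, -0.98074197]]), 't': array([0.00435519, 0.58818942, 1.5601232 ])}
scene {'intrinsics': array([[478.58223059,   0.        , 327.32135227],
       [  0.        , 478.58223059, 199.51583347],
       [  0.        ,   0.        ,   1.        ]]), 'R': array([[-0.64877562, -0.76097548, -0.00255245],
       [-0.72155737,  0.61622805, -0.31562311],
       [ 0.24175433, -0.20292684, -0.9488812 ]]), 't': array([0.37595916, 0.44974154, 1.32263677])}
{'t': 0.1, 'q': array([ 1.40307503e+00,  3.59308421e-01,  1.11465149e-02, -3.05920939e-04,
       -1.22411470e+00, -2.88104174e-01]), 'qd': array([ 0.00059164, -0.00013067,  0.00204753,  0.00145804, -0.00174827,
        0.00047338]), 'joint_efforts': array([-1.13115027e-03, -5.84163880e+01,  2.93751669e+01,  7.01539949e+00,
        1.01908043e-02, -5.09614460e-05]), 'eef_pos': array([0.29697619, 0.60569485, 0.24451953]), 'ee_rot': array([ 3.14009167e+00, -1.44888116e-04, -4.55929520e-01]), 'force': array([-0.18901722, -0.74546187,  1.05425619]), 'moment': array([-0.01595487,  0.0236684 , -0.01379589]), 'gripper_force': 0.0, 'width': 0.0874334890523642}
```

View pics/top0.png

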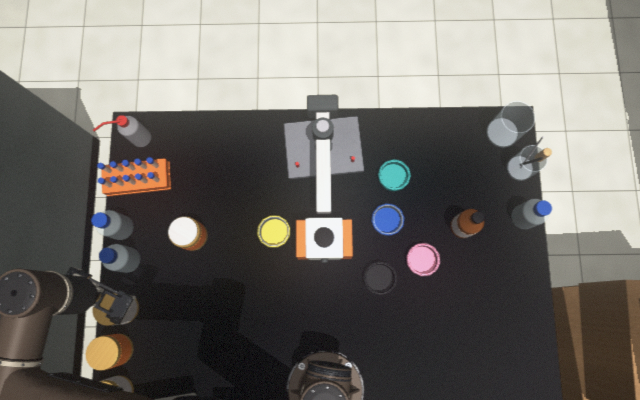

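View pics/scene0.png

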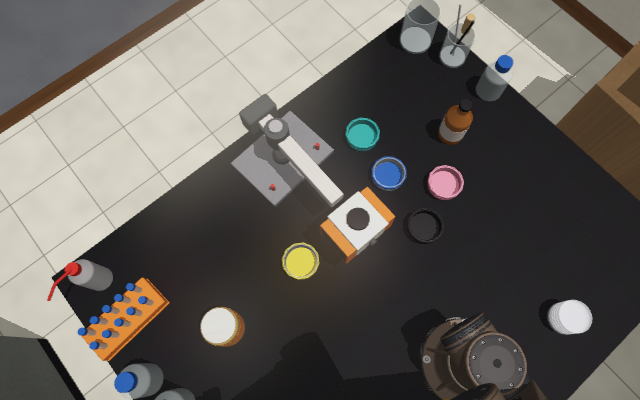

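The top view shows the head cap at (323,238), post (322,128), blue dish (388,219), yellow (273,231), tin (187,233), bottle (467,223). The blue dish is on the robot's right.

```bash
cat > h.py <<'E'
from station import *
import cv2,numpy as np
C={n:calibration(n) for n in("top","scene")}
def ray(n,uv,z):
    c=C[n];R,t=c["R"],c["t"];o=-R.T@t
    d=R.T@np.linalg.solve(c["intrinsics"],[*uv,1.]);return (o+d*(z-o[2])/d[2])[:2]
def proj(n,X):
    c=C[n];x=c["intrinsics"]@(c["R"]@np.array(X)+c["t"]);return x[:2]/x[2]
def blob(m,near=None,r=60):
    m=m.astype(np.uint8)
    if near is not None:
        k=np.zeros_like(m);cv2.circle(k,tuple(int(v) for v in near),r,1,-1);m=m*k
    n,l,s,c=cv2.connectedComponentsWithStats(m)
    i=1+np.argmax(s[1:,4]);cs,_=cv2.findContours((l==i).astype(np.uint8),0,1)
    return max(cs,key=cv2.contourArea)
def hsv(p): return cv2.cvtColor(p,cv2.COLOR_RGB2HSV)
E
python3 - <<'E'
from h import *
f={n:np.load(n+"0.npz")["p"] for n in C}
near={"top":dict(blue=(388,219),yel=(273,231),cap=(323,238),post=(322,128)),"scene":dict(blue=(388,173),yel=(300,261),cap=(358,219),post=(276,127))}
for n in C:
    h=hsv(f[n]);H,S,V=[h[...,i].astype(int) for i in range(3)]
    M=dict(blue=(abs(H-112)<14)&(S>100)&(V>60),yel=(abs(H-29)<8)&(S>90)&(V>80),cap=(V<90))
    for k,z,r in(("blue",.036,30),("yel",.036,30),("cap",.214,17)):
        c=blob(M[k],near[n][k],r);(x,y),a,b=cv2.fitEllipse(cv2.convexHull(c))
        print(n,k,(x,y),a,ray(n,(x,y),z))
    d=np.load(n+"0.npz")["d"]
    # red pegs
    m=((H<6)|(H>174))&(S>140)&(V>70)
    N,l,s,cc=cv2.connectedComponentsWithStats(m.astype(np.uint8))
    print([ (cc[i].round(1),s[i,4]) for i in range(1,N) if s[i,4]>5])
p=f["top"];crop=cv2.resize(p[90:270,260:420],None,fx=3.3,fy=3.3,interpolation=2)
q=cv2.resize(f["scene"][80:260,230:400],None,fx=1.6*2,fy=1.6*2)
cv2.imwrite("pics/crop.png",crop[:,:,::-1])
cv2.imwrite("pics/crop2.png",q[:,:,::-1])
E
```

```text
top blue (387.6238708496094, 218.96412658691406) (32.07468032836914, 33.53679656982422) [ 0.54096513 -0.21567753]
top yel (273.439453125, 230.9854278564453) (32.828006744384766, 33.63673400878906) [0.50516346 0.16347594]
top cap (323.49822998046875, 236.78616333007812) (17.82465171813965, 18.495573043823242) [ 0.46050231 -0.00364859]
[(array([116.5, 121.2]), np.int32(122)), (array([352.5, 158. ]), np.int32(6)), (array([296.7, 163.5]), np.int32(6))]
scene blue (388.7287292480469, 172.12353515625) (32.87297439575195, 35.85749816894531) [ 0.54092353 -0.21386282]
scene yel (300.0549621582031, 260.5036315917969) (37.244178771972656, 38.02804183959961) [0.50587751 0.1657432 ]
scene cap (357.4964599609375, 218.5481414794922) (21.638744354248047, 21.9859561920166) [ 0.46063298 -0.00139849]
[(array([316.9, 144.3]), np.int32(9)), (array([272.2, 186.1]), np.int32(13)), (array([ 66.6, 274.4]), np.int32(280))]
```

View pics/crop.png

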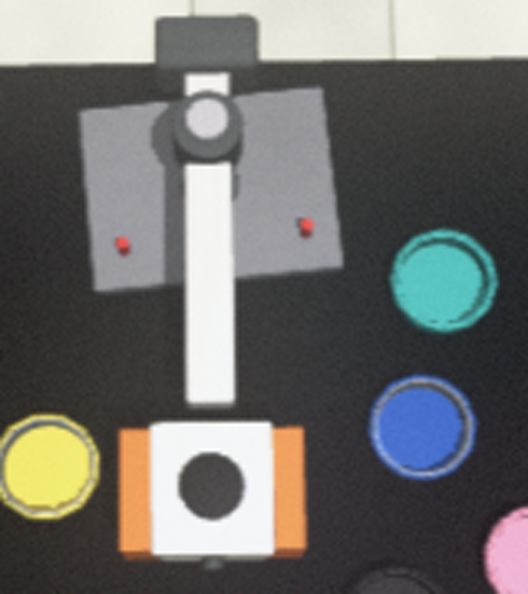

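```bash
cat >> h.py <<'E'
def cap(n,p):
    h=hsv(p);m=((h[...,1]<60)&(h[...,2]>130)).astype(np.uint8)
    cs,hi=cv2.findContours(m,cv2.RETR_CCOMP,1);out=[]
    for c,q in zip(cs,hi[0]):
        a=cv2.contourArea(c)
        if q[3]>=0 and 120<a<600 and cv2.contourArea(cs[q[3]])<4500:
            (x,y),r=cv2.minEnclosingCircle(c)
            if a/(3.1416*r*r)>.6: out.append((ray(n,cv2.fitEllipse(c)[0],.214),a))
    return out
E
python3 - <<'E'
from h import *
f={n:np.load(n+"0.npz") for n in C}
for n,uv in(("top",(322.7,126)),("scene",(276,127))):
    p=f[n]["p"];h=hsv(p);m=(h[...,1]<60)&(h[...,2]>100)
    print(n,cap(n,p),"post approx",ray(n,uv,.225), "dep",f[n]["d"][int(uv[1]),int(uv[0])])
    # depth-based post top
    d=f[n]["d"];c=C[n];v,u=np.mgrid[:400,:640];X=np.stack([(u-c["intrinsics"][0,2])/c["intrinsics"][0,0]*d,(v-c["intrinsics"][1,2])/c["intrinsics"][1,1]*d,d],-1)
    W=(X-c["t"])@c["R"]
    x0=ray(n,uv,.225);k=(np.hypot(W[...,0]-x0[0],W[...,1]-x0[1])<.05)&(d>0)&(W[...,2]>.195)
    print(" top pts",k.sum(),W[k].mean(0),W[k].max(0),W[k].min(0))
    k=(W[...,2]>.193)&(W[...,2]<.207)&(np.hypot(W[...,0]-.46,W[...,1])<.1)&(d>0)
    r=cv2.minAreaRect(W[k][:,:2].astype(np.float32));print(" head top",k.sum(),r)
    k=(W[...,2]>.176)&(W[...,2]<.2)&(W[...,0]>.55)&(W[...,0]<.72)&(abs(W[...,1])<.1)&(d>0)
    if k.sum()>20:
        w=W[k];print(" beam",k.sum(),np.polyfit(w[:,0],w[:,1],1),w.mean(0))
E
```

```text
top [(array([ 0.46068209, -0.00390711]), 326.5)] post approx [ 0.79898108 -0.00484533] dep 1.494512
 top pts 395 [ 0.79656078 -0.00501574  0.21432846] [0.84597813 0.0284135  0.23168712] [ 0.75059022 -0.03662598  0.19505901]
 head top 1256 ((0.47875452041625977, -0.006290413439273834), (0.16360285878181458, 0.1540701985359192), 89.87039947509766)
 beam 761 [-0.00501453 -0.00200931] [ 0.63419674 -0.00518951  0.18954218]
scene [(array([ 0.46051472, -0.00141325]), 437.0)] post approx [ 0.79642466 -0.00220898] dep 1.3021585
 top pts 476 [ 7.95516237e-01 -2.46279443e-04  2.14862488e-01] [0.84350953 0.03079885 0.23052038] [ 0.76579826 -0.03587397  0.19526231]
 head top 1549 ((0.47856029868125916, -0.002584986388683319), (0.1554897427558899, 0.16387586295604706), 0.4625944197177887)
 beam 991 [ 0.00233937 -0.00330365] [ 0.63338988 -0.00182191  0.18933617]
```

Request:
{"api": "servo_tool", "payload": {
  "moves": [
    {"jaw": 0, "dx": 0.017, "dy": -0.04, "dz": 0, "roll": -6.5},
    {"jaw": 0, "dx": 0.018, "dy": -0.055, "dz": 0, "roll": -7},
    {"jaw": 0, "dx": 0.018, "dy": -0.055, "dz": 0, "roll": -7},
    {"jaw": 0, "dx": 0.018, "dy": -0.055, "dz": 0, "roll": -7},
    {"jaw": 0, "dx": 0.018, "dy": -0.055, "dz": 0, "roll": -7},
    {"jaw": 0, "dx": 0.018, "dy": -0.055, "dz": 0, "roll": -7},
    {"jaw": 0, "dx": 0.018, "dy": -0.055, "dz": 0, "roll": -7},
    {"jaw": 0, "dx": 0.018, "dy": -0.055, "dz": -0.02, "roll": -7},
    {"jaw": 0, "dx": 0.02, "dy": -0.035, "dz": -0.025, "roll": -6},
    {"jaw": 0, "dx": 0, "dy": -0.015, "dz": -0.028, "roll": -2.4}
  ]
}}

```text
t: 1.35
eef_pos: [0.4608, 0.1292, 0.1717]
ee_rot: [-3.141, 0.0, -1.576]
force: [-0.2, -1.1, 0.0]
width: 0.0011
gripper_force: 0.0
```

Request:
{"api": "servo_tool", "payload": {
  "moves": [
    {"jaw": 0, "dy": -0.01},
    {"jaw": 0, "dy": -0.007},
    {"jaw": 0, "dy": -0.0038},
    {"jaw": 0, "dy": -0.0038},
    {"jaw": 0, "dy": -0.0038},
    {"jaw": 0, "dy": -0.0038},
    {"jaw": 0, "dy": -0.0038},
    {"jaw": 0, "dy": -0.0038},
    {"jaw": 0, "dy": -0.0038},
    {"jaw": 0, "dy": -0.0038}
  ]
}}

```text
$.moves[0]: bad value
```

```bash
cat >> h.py <<'E'
P=np.array([.800,-.0035]);TGT=.684
import sys,json,os
def meas():
    "boom angle psi from both views, tool, log and print speed"
    s=get_state();r=[]
    for n in C:
        p,d=grab_frame(n);o=cap(n,p);o=[x for x,a in o if abs(np.hypot(*(x-P))-.34)<.03]
        b=[0,-.0012] if n=="top" else [0,.0012]
        if o: v=P-(o[0]-[0,b[1]]);r.append(np.arctan2(v[1],v[0]))
        else: r.append(None)
        cv2.imwrite(f"pics/{n}_last.png",p[:,:,::-1])
    t0=s["t"];L=json.load(open("log.json")) if os.path.exists("log.json") else []
    g=[(t0+.05*i+0,a) for i,a in enumerate(r) if a is not None]
    t,psi=np.mean(g,0) if g else (t0,None)
    print("t %.2f"%t,"psi",psi,r,"err_mm",None if psi is None else round((psi-TGT)*340,1))
    if psi is not None:
        for tt,pp in L[-3:]: print("  speed mm/s since %.2f: %.1f"%(tt,(psi-pp)/(t-tt)*340))
        L.append((t,psi));json.dump(L,open("log.json","w"))
        e=np.array(s["eef_pos"])[:2]-P;u=-np.array([np.cos(psi),np.sin(psi)]);w=np.array([u[1],-u[0]])*1
        w=np.array([np.sin(psi),-np.cos(psi)]) # tangential, +psi
        print("  tool radial %.3f tangential %.4f (faces at +-.083) z %.3f yaw %.1f, psi deg %.1f"%(e@u,e@w,s["eef_pos"][2],np.degrees(s["ee_rot"][2]),np.degrees(psi)))
    return psi
E
python3 -c "
from h import *
meas()"
```

```text
t 1.38 psi -0.0024396097399524575 [np.float64(-0.0019850336090268227), np.float64(-0.002894185870878092)] err_mm -233.4
  tool radial 0.340 tangential -0.1318 (faces at +-.083) z 0.172 yaw -90.3, psi deg -0.1
```

View pics/scene_last.png

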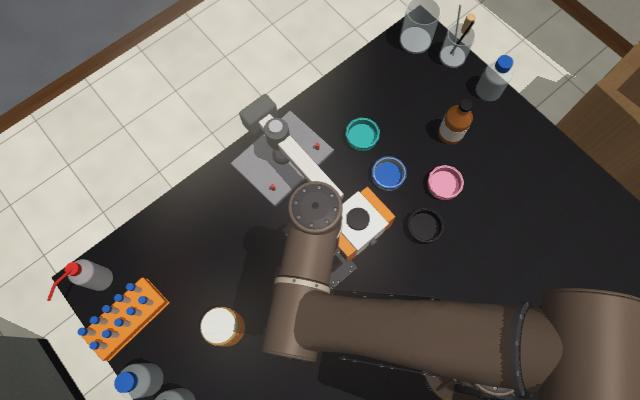

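The arm stands left of the head, cap still visible at (357,218). Every row needs all its fields, so I'm resending the push.

Request:
{"api": "servo_tool", "payload": {
  "moves": [
    {"jaw": 0, "dx": 0, "dy": -0.01, "dz": 0, "roll": 0},
    {"jaw": 0, "dx": 0, "dy": -0.007, "dz": 0, "roll": 0},
    {"jaw": 0, "dx": 0, "dy": -0.0038, "dz": 0, "roll": 0},
    {"jaw": 0, "dx": 0, "dy": -0.0038, "dz": 0, "roll": 0},
    {"jaw": 0, "dx": 0, "dy": -0.0038, "dz": 0, "roll": 0},
    {"jaw": 0, "dx": 0, "dy": -0.0038, "dz": 0, "roll": 0},
    {"jaw": 0, "dx": 0, "dy": -0.0038, "dz": 0, "roll": 0},
    {"jaw": 0, "dx": 0, "dy": -0.0038, "dz": 0, "roll": 0},
    {"jaw": 0, "dx": 0, "dy": -0.0038, "dz": 0, "roll": 0},
    {"jaw": 0, "dx": 0, "dy": -0.0038, "dz": 0, "roll": 0}
  ]
}}

```text
t: 2.7
eef_pos: [0.4601, 0.0834, 0.1724]
ee_rot: [3.142, -0.0, -1.571]
force: [0.0, 0.6, 0.3]
width: 0.0005
gripper_force: 0.1
```

```bash
python3 -c "
from h import *
meas()"
```

```text
t 2.70 psi -0.001837105764625701 [np.float64(-0.001837105764625701), None] err_mm -233.2
  speed mm/s since 1.38: 0.2
  tool radial 0.340 tangential -0.0863 (faces at +-.083) z 0.172 yaw -90.0, psi deg -0.1
```

Request:
{"api": "servo_tool", "payload": {
  "moves": [
    {"jaw": 0, "dx": 0, "dy": -0.0038, "dz": 0, "roll": 0},
    {"jaw": 0, "dx": 0, "dy": -0.0038, "dz": 0, "roll": 0},
    {"jaw": 0, "dx": 0, "dy": -0.0038, "dz": 0, "roll": 0.2},
    {"jaw": 0, "dx": 0, "dy": -0.0038, "dz": 0, "roll": 0.4},
    {"jaw": 0, "dx": 0, "dy": -0.0038, "dz": 0, "roll": 0.6},
    {"jaw": 0, "dx": 0, "dy": -0.0038, "dz": 0, "roll": 0.7},
    {"jaw": 0, "dx": 0, "dy": -0.0038, "dz": 0, "roll": 0.8},
    {"jaw": 0, "dx": 0, "dy": -0.0038, "dz": 0, "roll": 0.9},
    {"jaw": 0, "dx": 0.001, "dy": -0.0038, "dz": 0, "roll": 1},
    {"jaw": 0, "dx": 0.001, "dy": -0.0038, "dz": 0, "roll": 1}
  ]
}}

```text
t: 4.05
eef_pos: [0.4622, 0.0454, 0.1724]
ee_rot: [-3.142, -0.0, -1.472]
force: [-0.0, 0.5, -0.1]
width: 0.0005
gripper_force: 0.1
```

```bash
python3 -c "
from h import *
meas()"
```

```text
t 4.05 psi 0.11728862024046184 [np.float64(0.11728862024046184), None] err_mm -192.7
  speed mm/s since 1.38: 15.2
  speed mm/s since 2.70: 30.0
  tool radial 0.330 tangential -0.0881 (faces at +-.083) z 0.172 yaw -84.3, psi deg 6.7
```

Request:
{"api": "servo_tool", "payload": {
  "moves": [
    {"jaw": 0, "dx": 0, "dy": 0.03, "dz": 0.02, "roll": 0},
    {"jaw": 0, "dx": 0, "dy": 0, "dz": 0.06, "roll": 0},
    {"jaw": 0, "dx": 0, "dy": -0.02, "dz": 0.03, "roll": 0},
    {"jaw": 0, "dx": 0.015, "dy": -0.055, "dz": 0, "roll": 4},
    {"jaw": 0, "dx": 0.018, "dy": -0.055, "dz": 0, "roll": 4},
    {"jaw": 0, "dx": 0.018, "dy": -0.055, "dz": 0, "roll": 4},
    {"jaw": 0, "dx": 0.018, "dy": -0.055, "dz": 0, "roll": 4},
    {"jaw": 0, "dx": 0.018, "dy": -0.055, "dz": 0, "roll": 4},
    {"jaw": 0, "dx": 0.018, "dy": -0.055, "dz": 0, "roll": 4},
    {"jaw": 0, "dx": 0.008, "dy": -0.007, "dz": 0, "roll": 3}
  ]
}}

```text
t: 5.4
eef_pos: [0.5753, -0.2847, 0.281]
ee_rot: [3.14, 0.001, -1.004]
force: [-0.3, 1.1, -0.2]
width: 0.0004
gripper_force: 0.0
```

```bash
python3 -c "
from h import *
meas()"
```

```text
t 5.45 psi 0.33508228789128175 [None, np.float64(0.33508228789128175)] err_mm -118.6
  speed mm/s since 1.38: 28.2
  speed mm/s since 2.70: 41.7
  speed mm/s since 4.05: 52.9
  tool radial 0.305 tangential 0.1917 (faces at +-.083) z 0.281 yaw -57.5, psi deg 19.2
```

Request:
{"api": "servo_tool", "payload": {
  "moves": [
    {"jaw": 0, "dx": 0, "dy": 0, "dz": -0.04, "roll": 0},
    {"jaw": 0, "dx": 0, "dy": 0, "dz": -0.04, "roll": 0.5},
    {"jaw": 0, "dx": 0, "dy": 0, "dz": -0.029, "roll": 0.5},
    {"jaw": 0, "dx": -0.004, "dy": 0.007, "dz": 0, "roll": 0.5},
    {"jaw": 0, "dx": -0.006, "dy": 0.01, "dz": 0, "roll": 0.5},
    {"jaw": 0, "dx": -0.005, "dy": 0.008, "dz": 0, "roll": 0.5},
    {"jaw": 0, "dx": -0.0032, "dy": 0.0052, "dz": 0, "roll": 0},
    {"jaw": 0, "dx": 0, "dy": 0, "dz": 0, "roll": 0},
    {"jaw": 0, "dx": 0.0018, "dy": -0.0029, "dz": 0, "roll": 0},
    {"jaw": 0, "dx": 0.0018, "dy": -0.0029, "dz": 0, "roll": 0}
  ]
}}

```text
t: 6.75
eef_pos: [0.5608, -0.2574, 0.1733]
ee_rot: [3.142, -0.0, -0.959]
force: [0.2, 0.1, 0.2]
width: 0.0003
gripper_force: 0.0
```

```bash
sed -i 's/def meas():/def meas(C=C):/' h.py; python3 -c "
from h import *
meas(['scene'])"
```

```text
t 6.75 psi None [None] err_mm None
```

Request:
{"api": "servo_tool", "payload": {
  "moves": [
    {"jaw": 0, "dx": 0.0018, "dy": -0.0029, "dz": 0, "roll": 0.3},
    {"jaw": 0, "dx": 0.0018, "dy": -0.0029, "dz": 0, "roll": 0.3},
    {"jaw": 0, "dx": 0.0018, "dy": -0.0028, "dz": 0, "roll": 0.3},
    {"jaw": 0, "dx": 0.0019, "dy": -0.0028, "dz": 0, "roll": 0.3},
    {"jaw": 0, "dx": 0.0019, "dy": -0.0028, "dz": 0, "roll": 0.3},
    {"jaw": 0, "dx": 0.002, "dy": -0.0027, "dz": 0, "roll": 0.3},
    {"jaw": 0, "dx": 0.002, "dy": -0.0027, "dz": 0, "roll": 0.3},
    {"jaw": 0, "dx": 0.002, "dy": -0.0027, "dz": 0, "roll": 0.3},
    {"jaw": 0, "dx": 0.0021, "dy": -0.0026, "dz": 0, "roll": 0.3},
    {"jaw": 0, "dx": 0.0021, "dy": -0.0026, "dz": 0, "roll": 0.3}
  ]
}}

```text
t: 8.05
eef_pos: [0.58, -0.2846, 0.1733]
ee_rot: [3.142, 0.0, -0.906]
force: [-0.4, -0.0, -0.2]
width: 0.0003
gripper_force: 0.0
```

```bash
python3 -c "
from h import *
meas()"
```

```text
t 8.05 psi 0.6347727486959149 [np.float64(0.6347727486959149), None] err_mm -16.7
  speed mm/s since 2.70: 40.5
  speed mm/s since 4.05: 44.0
  speed mm/s since 5.45: 39.2
  tool radial 0.344 tangential 0.0959 (faces at +-.083) z 0.173 yaw -51.9, psi deg 36.4
```

View pics/top_last.png

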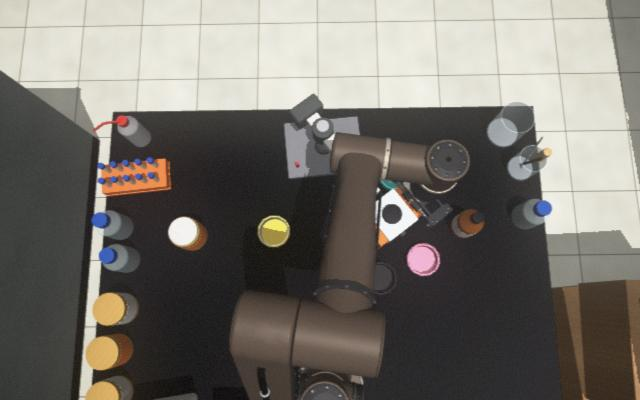

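Cap at about (392,214), nearly over the dish. I'll back off a little and measure the residual speed.

Request:
{"api": "servo_tool", "payload": {
  "moves": [
    {"jaw": 0, "dx": 0.003, "dy": -0.004, "dz": 0, "roll": 0},
    {"jaw": 0, "dx": 0.004, "dy": -0.005, "dz": 0, "roll": 0},
    {"jaw": 0, "dx": 0.004, "dy": -0.005, "dz": 0, "roll": 0},
    {"jaw": 0, "dx": 0, "dy": 0, "dz": 0, "roll": 0},
    {"jaw": 0, "dx": 0, "dy": 0, "dz": 0, "roll": 0},
    {"jaw": 0, "dx": 0, "dy": 0, "dz": 0, "roll": 0},
    {"jaw": 0, "dx": 0, "dy": 0, "dz": 0, "roll": 0},
    {"jaw": 0, "dx": 0, "dy": 0, "dz": 0, "roll": 0},
    {"jaw": 0, "dx": 0, "dy": 0, "dz": 0, "roll": 0},
    {"jaw": 0, "dx": 0, "dy": 0, "dz": 0, "roll": 0}
  ]
}}

```text
t: 9.4
eef_pos: [0.5909, -0.2984, 0.1734]
ee_rot: [-3.142, -0.0, -0.906]
force: [0.4, -0.3, 0.4]
width: 0.0004
gripper_force: 0.0
```

```bash
python3 -c "
from h import *
meas(['top'])"
```

```text
t 9.40 psi None [None] err_mm None
```

```bash
python3 -c "
from h import *
meas(['scene'])
import cv2,numpy as np
a=cv2.imread('pics/top_last.png')[100:300,300:500];b=cv2.imread('pics/scene_last.png')[80:280,250:450]
cv2.imwrite('pics/ab.png',cv2.resize(np.hstack([a,b]),None,fx=2,fy=2))"
```

```text
t 9.45 psi None [None] err_mm None
```

View pics/ab.png

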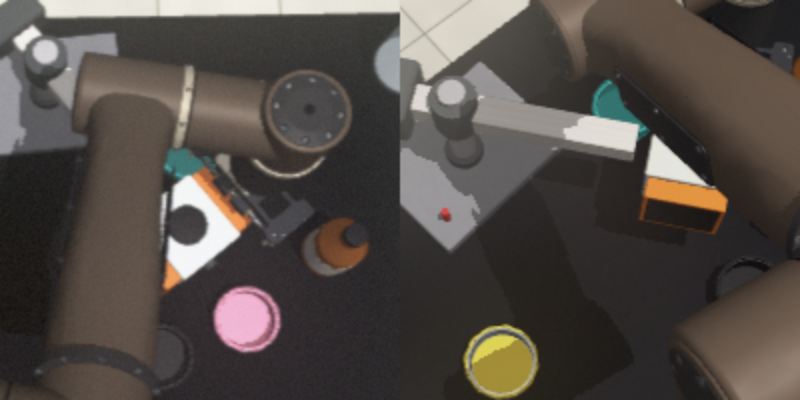

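```bash
cat >> h.py <<'E'
def cap(n,p):
    "cap as the roundest dark blob near the last known place"
    psi=json.load(open("log.json"))[-1][1];best=[]
    h=hsv(p)
    for dp in np.arange(-.16,.17,.02):
        a=psi+dp;uv=proj(n,[P[0]-.34*np.cos(a),P[1]-.34*np.sin(a),.214]);rr=0.02*C[n]["intrinsics"][0,0]/1.27
        for _ in range(3):
            k=np.zeros(h.shape[:2],np.uint8);cv2.circle(k,tuple(int(round(v)) for v in uv),int(1.6*rr+2),1,-1)
            m=k*(h[...,2]<100);
            if m.sum()<80: break
            c=blob(m)
            if len(c)<6: break
            M=cv2.moments(c);uv=(M["m10"]/(M["m00"]+1e-9),M["m01"]/(M["m00"]+1e-9))
        else:
            (x,y),r=cv2.minEnclosingCircle(c);A=cv2.contourArea(c)
            ring=np.zeros(h.shape[:2],np.uint8);cv2.circle(ring,(int(round(x)),int(round(y))),int(r)+2,1,2)
            wh=((h[...,1]<70)&(h[...,2]>110))[ring>0].mean()
            if 120<A<600: best.append((wh*A/(3.14*r*r),(x,y),A))
    if not best: return []
    b=max(best,key=lambda q:q[0]);print("   ",n,[round(float(v),1) for v in (*b[1],b[0],b[2])])
    return [(ray(n,b[1],.214),b[2])] if b[0]>.45 else []
E
python3 -c "
from h import *
p=cv2.imread('pics/top0.png')[:,:,::-1]
p=np.ascontiguousarray(cv2.imread('pics/top_last.png')[:,:,::-1])
o=cap('top',p);print(o)
v=P-(o[0][0]+[0,.0012]);a=np.arctan2(v[1],v[0]);print(a,(a-TGT)*340)
L=json.load(open('log.json'));print((a-L[-1][1])*340/(9.4-8.05));L.append((9.4,a));json.dump(L,open('log.json','w'))
"
```

```text
top [390.5, 211.6, 0.4, 294.5]
[]Traceback (most recent call last):
  File "<string>", line 6, in <module>
    v=P-(o[0][0]+[0,.0012]);a=np.arctan2(v[1],v[0]);print(a,(a-TGT)*340)
         ~^^^
IndexError: list index out of range
```

```bash
cat >> h.py <<'E'
def cap(n,p):
    "Hough circle of the dark cap on white, near the last place"
    psi=json.load(open("log.json"))[-1][1];h=hsv(p)
    u0,v0=[int(x) for x in proj(n,[P[0]-.34*np.cos(psi),P[1]-.34*np.sin(psi),.214])];w=45
    ox,oy=u0-w,v0-w;V=cv2.min if 0 else None
    g=p[oy:oy+2*w,ox:ox+2*w].min(2);g4=cv2.resize(g,None,fx=4,fy=4,interpolation=2)
    r0=36 if n=="top" else 43
    cs=cv2.HoughCircles(g4,cv2.HOUGH_GRADIENT,1,20,param1=150,param2=12,minRadius=r0-6,maxRadius=r0+6);out=[]
    if cs is None: return []
    for x,y,r in cs[0][:8]:
        a=np.arange(0,6.28,.1);f=lambda k:np.array([g4[min(359,max(0,int(y+k*r*np.sin(t)))),min(359,max(0,int(x+k*r*np.cos(t))))] for t in a],float)
        sc=(f(1.25)>110).mean()*(f(.7)<100).mean();out.append((sc,((x+.5)/4-.5+ox,(y+.5)/4-.5+oy),r/4))
    b=max(out,key=lambda q:q[0]);print("   ",n,np.round([b[0],*b[1],b[2]],2))
    return [(ray(n,b[1],.214),1)] if b[0]>.7 else []
E
python3 -c "
from h import *
L=json.load(open('log.json'))
p=np.ascontiguousarray(cv2.imread('pics/top_last.png')[:,:,::-1])
o=cap('top',p)
v=P-(o[0][0]+[0,.0012]);a=np.arctan2(v[1],v[0]);print(a,(a-TGT)*340)
print((a-L[-1][1])*340/(9.4-8.05));L.append((9.4,a));json.dump(L,open('log.json','w'))
"
```

```text
top [  0.89 393.5  212.    10.02]
0.6575339327800408 -8.998462854786148
5.732446361927996
```

Request:
{"api": "servo_tool", "payload": {
  "moves": [
    {"jaw": 0, "dx": -0.0013, "dy": 0.0016, "dz": 0, "roll": 0},
    {"jaw": 0, "dx": -0.0012, "dy": 0.0016, "dz": 0, "roll": 0},
    {"jaw": 0, "dx": -0.0012, "dy": 0.0015, "dz": 0, "roll": 0},
    {"jaw": 0, "dx": 0, "dy": 0, "dz": 0, "roll": 0},
    {"jaw": 0, "dx": 0.0002, "dy": -0.0003, "dz": 0, "roll": 0},
    {"jaw": 0, "dx": 0.0002, "dy": -0.0003, "dz": 0, "roll": 0},
    {"jaw": 0, "dx": 0.0002, "dy": -0.0003, "dz": 0, "roll": 0},
    {"jaw": 0, "dx": 0.0002, "dy": -0.0003, "dz": 0, "roll": 0},
    {"jaw": 0, "dx": 0.0002, "dy": -0.0003, "dz": 0, "roll": 0},
    {"jaw": 0, "dx": 0.0002, "dy": -0.0003, "dz": 0, "roll": 0}
  ]
}}

```text
t: 10.75
eef_pos: [0.5884, -0.2956, 0.1733]
ee_rot: [3.142, 0.0, -0.906]
force: [0.2, -0.6, 0.2]
width: 0.0005
gripper_force: 0.0
```

```bash
python3 -c "
from h import *
meas(['top'])"
```

```text
top [  0.89 395.   211.     9.8 ]
t 10.75 psi 0.6734819420481615 [np.float64(0.6734819420481615)] err_mm -3.6
  speed mm/s since 5.45: 21.7
  speed mm/s since 8.05: 4.9
  speed mm/s since 9.40: 4.0
  tool radial 0.348 tangential 0.0963 (faces at +-.083) z 0.173 yaw -51.9, psi deg 38.6
```

Request:
{"api": "servo_tool", "payload": {
  "moves": [
    {"jaw": 0, "dx": -0.0006, "dy": 0.0008, "dz": 0, "roll": 0},
    {"jaw": 0, "dx": -0.0006, "dy": 0.0008, "dz": 0, "roll": 0},
    {"jaw": 0, "dx": 0.0002, "dy": -0.0002, "dz": 0, "roll": 0},
    {"jaw": 0, "dx": 0.0002, "dy": -0.0002, "dz": 0, "roll": 0},
    {"jaw": 0, "dx": 0.0002, "dy": -0.0002, "dz": 0, "roll": 0},
    {"jaw": 0, "dx": 0.0002, "dy": -0.0002, "dz": 0, "roll": 0},
    {"jaw": 0, "dx": 0.0002, "dy": -0.0002, "dz": 0, "roll": 0},
    {"jaw": 0, "dx": 0.0002, "dy": -0.0002, "dz": 0, "roll": 0},
    {"jaw": 0, "dx": 0.0002, "dy": -0.0002, "dz": 0, "roll": 0},
    {"jaw": 0, "dx": 0.0002, "dy": -0.0002, "dz": 0, "roll": 0}
  ]
}}

```text
t: 12.05
eef_pos: [0.5888, -0.2956, 0.1734]
ee_rot: [3.142, -0.0, -0.906]
force: [1.2, -0.3, 0.0]
width: 0.0001
gripper_force: 0.0
```

```bash
python3 -c "
from h import *
meas(['top'])"
```

```text
top [  0.83 394.25 211.    10.07]
t 12.05 psi 0.6683988198940412 [np.float64(0.6683988198940412)] err_mm -5.3
  speed mm/s since 8.05: 2.9
  speed mm/s since 9.40: 1.4
  speed mm/s since 10.75: -1.3
  tool radial 0.347 tangential 0.0984 (faces at +-.083) z 0.173 yaw -51.9, psi deg 38.3
```

Request:
{"api": "servo_tool", "payload": {
  "moves": [
    {"jaw": 0, "dx": 0.006, "dy": -0.008, "dz": 0, "roll": 0},
    {"jaw": 0, "dx": 0.012, "dy": -0.016, "dz": 0, "roll": 0},
    {"jaw": 0, "dx": 0.006, "dy": -0.008, "dz": 0.04, "roll": 0},
    {"jaw": 0, "dx": 0, "dy": 0, "dz": 0.05, "roll": 0},
    {"jaw": 0, "dx": 0, "dy": -0.03, "dz": 0.03, "roll": 0},
    {"jaw": 0, "dx": -0.02, "dy": -0.05, "dz": 0, "roll": 0},
    {"jaw": 0, "dx": -0.03, "dy": -0.05, "dz": 0, "roll": 0},
    {"jaw": 0, "dx": -0.03, "dy": -0.05, "dz": 0, "roll": 0},
    {"jaw": 0, "dx": -0.03, "dy": -0.03, "dz": 0, "roll": 0},
    {"jaw": 0, "dx": -0.02, "dy": -0.01, "dz": 0, "roll": 0}
  ]
}}

```text
t: 13.35
eef_pos: [0.481, -0.5498, 0.2926]
ee_rot: [3.141, 0.001, -0.908]
force: [0.7, 0.3, -0.2]
width: 0.0003
gripper_force: 0.0
```

```bash
python3 -c "
from h import *
meas()"
```

```text
top [  1.   393.   212.5   10.35]
    scene [  1.   397.5  151.5   10.85]
t 13.38 psi 0.6525506966815553 [np.float64(0.651268525282054), np.float64(0.6538328680810566)] err_mm -10.7
  speed mm/s since 9.40: -0.4
  speed mm/s since 10.75: -2.7
  speed mm/s since 12.05: -4.1
  tool radial 0.585 tangential 0.2404 (faces at +-.083) z 0.293 yaw -52.1, psi deg 37.4
```

Request:
{"api": "servo_tool", "payload": {
  "moves": [
    {"jaw": 0, "dx": 0, "dy": 0.03, "dz": 0, "roll": 0},
    {"jaw": 0, "dx": -0.004, "dy": 0.05, "dz": 0, "roll": 0},
    {"jaw": 0, "dx": -0.004, "dy": 0.055, "dz": 0, "roll": 0},
    {"jaw": 0, "dx": -0.004, "dy": 0.055, "dz": 0, "roll": 0},
    {"jaw": 0, "dx": -0.004, "dy": 0.055, "dz": 0, "roll": 0},
    {"jaw": 0, "dx": -0.004, "dy": 0.055, "dz": 0, "roll": 0},
    {"jaw": 0, "dx": -0.004, "dy": 0.055, "dz": 0, "roll": 0},
    {"jaw": 0, "dx": -0.004, "dy": 0.055, "dz": 0, "roll": 0},
    {"jaw": 0, "dx": 0, "dy": 0.03, "dz": 0, "roll": 0},
    {"jaw": 0, "dx": 0, "dy": 0.01, "dz": 0, "roll": 0}
  ]
}}

```text
t: 14.7
eef_pos: [0.455, -0.0953, 0.294]
ee_rot: [-3.14, -0.001, -0.902]
force: [0.8, -0.9, 0.2]
width: 0.0002
gripper_force: 0.0
```

```bash
python3 -c "
from h import *
meas()"
```

```text
top [  0.55 391.75 213.    10.35]
    scene [3.0000e-02 4.2325e+02 1.4000e+02 1.1000e+01]
t 14.70 psi None [None, None] err_mm None
```

Request:
{"api": "servo_tool", "payload": {
  "moves": [
    {"jaw": 0, "dx": 0, "dy": 0, "dz": -0.04, "roll": 0},
    {"jaw": 0, "dx": 0, "dy": 0, "dz": -0.05, "roll": -1},
    {"jaw": 0, "dx": 0, "dy": 0, "dz": -0.031, "roll": -1},
    {"jaw": 0, "dx": 0.003, "dy": -0.007, "dz": 0, "roll": 0},
    {"jaw": 0, "dx": 0.003, "dy": -0.007, "dz": 0, "roll": 0},
    {"jaw": 0, "dx": 0.003, "dy": -0.007, "dz": 0, "roll": 0},
    {"jaw": 0, "dx": 0.0025, "dy": -0.0055, "dz": 0, "roll": 0},
    {"jaw": 0, "dx": 0.0015, "dy": -0.0035, "dz": 0, "roll": 0},
    {"jaw": 0, "dx": 0.001, "dy": -0.0017, "dz": 0, "roll": 0},
    {"jaw": 0, "dx": 0.0005, "dy": -0.001, "dz": 0, "roll": 0}
  ]
}}

```text
t: 16.05
eef_pos: [0.4693, -0.1303, 0.1724]
ee_rot: [-3.142, 0.0, -0.941]
force: [-0.6, -0.5, -0.3]
width: 0.0002
gripper_force: 0.0
```

```bash
sed -i 's/b\[0\]>.7 else/b[0]>.5 else/' h.py; python3 -c "
from h import *
meas()"
```

```text
top [  0.  426.  255.5   9.1]
    scene [3.5000e-01 3.7400e+02 1.5425e+02 1.1800e+01]
t 16.05 psi None [None, None] err_mm None
```

Request:
{"api": "servo_tool", "payload": {
  "moves": [
    {"jaw": 0, "dx": 0, "dy": 0, "dz": 0, "roll": 0},
    {"jaw": 0, "dx": 0, "dy": 0, "dz": 0, "roll": 0},
    {"jaw": 0, "dx": 0, "dy": 0, "dz": 0, "roll": 0},
    {"jaw": 0, "dx": 0, "dy": 0, "dz": 0, "roll": 0},
    {"jaw": 0, "dx": 0, "dy": 0, "dz": 0, "roll": 0},
    {"jaw": 0, "dx": 0, "dy": 0, "dz": 0, "roll": 0},
    {"jaw": 0, "dx": 0, "dy": 0, "dz": 0, "roll": 0},
    {"jaw": 0, "dx": 0, "dy": 0, "dz": 0, "roll": 0},
    {"jaw": 0, "dx": 0, "dy": 0, "dz": 0, "roll": 0},
    {"jaw": 0, "dx": 0, "dy": 0, "dz": 0, "roll": 0}
  ]
}}

```text
t: 17.4
eef_pos: [0.4693, -0.1302, 0.1724]
ee_rot: [3.142, -0.0, -0.941]
force: [1.6, 0.1, -0.4]
width: 0.0005
gripper_force: 0.0
```

Request:
{"api": "servo_tool", "payload": {
  "moves": [
    {"jaw": 0, "dx": 0, "dy": 0, "dz": 0, "roll": 0},
    {"jaw": 0, "dx": 0, "dy": 0, "dz": 0, "roll": 0},
    {"jaw": 0, "dx": 0, "dy": 0, "dz": 0, "roll": 0},
    {"jaw": 0, "dx": -0.006, "dy": 0.008, "dz": 0, "roll": 0},
    {"jaw": 0, "dx": -0.012, "dy": 0.02, "dz": 0, "roll": 0},
    {"jaw": 0, "dx": 0, "dy": 0.05, "dz": 0, "roll": 0},
    {"jaw": 0, "dx": 0, "dy": 0.055, "dz": 0, "roll": 0},
    {"jaw": 0, "dx": 0, "dy": 0.055, "dz": 0, "roll": 0},
    {"jaw": 0, "dx": 0, "dy": 0.05, "dz": 0.02, "roll": 0},
    {"jaw": 0, "dx": 0, "dy": 0.03, "dz": 0.02, "roll": 0}
  ]
}}

```text
t: 18.65
eef_pos: [0.4505, 0.14, 0.2129]
ee_rot: [3.141, 0.0, -0.939]
force: [0.9, 0.3, 0.4]
width: 0.0008
gripper_force: 0.0
```

```bash
python3 -c "
from h import *
meas()"
```

```text
top [  1.   391.   214.25   9.8 ]
    scene [  1.   396.75 154.75  10.82]
t 18.67 psi 0.6262299091239183 [np.float64(0.6276912387049256), np.float64(0.624768579542911)] err_mm -19.6
  speed mm/s since 10.75: -2.0
  speed mm/s since 12.05: -2.2
  speed mm/s since 13.38: -1.7
  tool radial 0.199 tangential -0.3211 (faces at +-.083) z 0.213 yaw -53.8, psi deg 35.9
```

Clear view now; wait and measure the drift.

Request:
{"api": "servo_tool", "payload": {
  "moves": [
    {"jaw": 0, "dx": 0, "dy": 0, "dz": 0, "roll": 0},
    {"jaw": 0, "dx": 0, "dy": 0, "dz": 0, "roll": 0},
    {"jaw": 0, "dx": 0, "dy": 0, "dz": 0, "roll": 0},
    {"jaw": 0, "dx": 0, "dy": 0, "dz": 0, "roll": 0},
    {"jaw": 0, "dx": 0, "dy": 0, "dz": 0, "roll": 0},
    {"jaw": 0, "dx": 0, "dy": 0, "dz": 0, "roll": 0},
    {"jaw": 0, "dx": 0, "dy": 0, "dz": 0, "roll": 0},
    {"jaw": 0, "dx": 0, "dy": 0, "dz": 0, "roll": 0},
    {"jaw": 0, "dx": 0, "dy": 0, "dz": 0, "roll": 0},
    {"jaw": 0, "dx": 0, "dy": 0, "dz": 0, "roll": 0}
  ]
}}

```text
t: 20.0
eef_pos: [0.4513, 0.1378, 0.2124]
ee_rot: [3.142, 0.0, -0.941]
force: [0.1, -0.5, 0.4]
width: 0.0003
gripper_force: 0.0
```

```bash
python3 -c "
from h import *
meas()"
```

```text
top [  1.   390.75 214.    10.07]
    scene [  1.   396.75 154.5   10.95]
t 20.02 psi 0.62710178799726 [np.float64(0.6273102973434175), np.float64(0.6268932786511024)] err_mm -19.3
  speed mm/s since 12.05: -1.8
  speed mm/s since 13.38: -1.3
  speed mm/s since 18.67: 0.2
  tool radial 0.199 tangential -0.3190 (faces at +-.083) z 0.212 yaw -53.9, psi deg 35.9
```

Request:
{"api": "servo_tool", "payload": {
  "moves": [
    {"jaw": 0, "dx": 0, "dy": -0.03, "dz": -0.02, "roll": 0},
    {"jaw": 0, "dx": 0, "dy": -0.05, "dz": -0.02, "roll": 0},
    {"jaw": 0, "dx": 0, "dy": -0.055, "dz": 0, "roll": 0},
    {"jaw": 0, "dx": 0, "dy": -0.05, "dz": 0, "roll": 0},
    {"jaw": 0, "dx": 0.002, "dy": -0.035, "dz": 0, "roll": 0},
    {"jaw": 0, "dx": 0.004, "dy": -0.02, "dz": 0, "roll": 0},
    {"jaw": 0, "dx": 0.004, "dy": -0.013, "dz": 0, "roll": 0},
    {"jaw": 0, "dx": 0.003, "dy": -0.007, "dz": 0, "roll": 0},
    {"jaw": 0, "dx": 0.002, "dy": -0.004, "dz": 0, "roll": 0},
    {"jaw": 0, "dx": 0.0008, "dy": -0.0011, "dz": 0, "roll": 0}
  ]
}}

```text
t: 21.35
eef_pos: [0.4673, -0.1271, 0.1723]
ee_rot: [3.142, 0.0, -0.941]
force: [-1.0, 0.1, -0.0]
width: 0.0002
gripper_force: 0.0
```

Request:
{"api": "servo_tool", "payload": {
  "moves": [
    {"jaw": 0, "dx": 0.0001, "dy": -0.0002, "dz": 0, "roll": 0},
    {"jaw": 0, "dx": 0.0001, "dy": -0.0002, "dz": 0, "roll": 0},
    {"jaw": 0, "dx": 0.0001, "dy": -0.0002, "dz": 0, "roll": 0},
    {"jaw": 0, "dx": 0.0001, "dy": -0.0002, "dz": 0, "roll": 0},
    {"jaw": 0, "dx": 0.0001, "dy": -0.0002, "dz": 0, "roll": 0},
    {"jaw": 0, "dx": 0.0001, "dy": -0.0002, "dz": 0, "roll": 0},
    {"jaw": 0, "dx": 0.0001, "dy": -0.0002, "dz": 0, "roll": 0},
    {"jaw": 0, "dx": 0.0001, "dy": -0.0002, "dz": 0, "roll": 0},
    {"jaw": 0, "dx": 0.0001, "dy": -0.0002, "dz": 0, "roll": 0},
    {"jaw": 0, "dx": 0.0001, "dy": -0.0002, "dz": 0, "roll": 0}
  ]
}}

```text
t: 22.6
eef_pos: [0.4681, -0.1293, 0.1724]
ee_rot: [-3.142, -0.0, -0.941]
force: [-0.3, -0.2, 0.2]
width: 0.0006
gripper_force: 0.0
```

Request:
{"api": "servo_tool", "payload": {
  "moves": [
    {"jaw": 0, "dx": 0.0001, "dy": -0.0002, "dz": 0, "roll": 0},
    {"jaw": 0, "dx": 0.0001, "dy": -0.0002, "dz": 0, "roll": 0},
    {"jaw": 0, "dx": 0.0001, "dy": -0.0002, "dz": 0, "roll": 0},
    {"jaw": 0, "dx": 0.0001, "dy": -0.0002, "dz": 0, "roll": 0},
    {"jaw": 0, "dx": 0.0001, "dy": -0.0002, "dz": 0, "roll": 0},
    {"jaw": 0, "dx": 0.0001, "dy": -0.0002, "dz": 0, "roll": 0},
    {"jaw": 0, "dx": 0.0001, "dy": -0.0002, "dz": 0, "roll": 0},
    {"jaw": 0, "dx": 0.0001, "dy": -0.0002, "dz": 0, "roll": 0},
    {"jaw": 0, "dx": 0.0001, "dy": -0.0002, "dz": 0, "roll": 0},
    {"jaw": 0, "dx": 0.0001, "dy": -0.0002, "dz": 0, "roll": 0}
  ]
}}

```text
t: 23.85
eef_pos: [0.4691, -0.1314, 0.1724]
ee_rot: [3.142, 0.0, -0.941]
force: [0.1, 0.2, -0.1]
width: 0.0004
gripper_force: 0.0
```

Request:
{"api": "servo_tool", "payload": {
  "moves": [
    {"jaw": 0, "dx": 0.0001, "dy": -0.0002, "dz": 0, "roll": 0},
    {"jaw": 0, "dx": 0.0001, "dy": -0.0002, "dz": 0, "roll": 0},
    {"jaw": 0, "dx": 0.0001, "dy": -0.0002, "dz": 0, "roll": 0},
    {"jaw": 0, "dx": 0.0001, "dy": -0.0002, "dz": 0, "roll": 0},
    {"jaw": 0, "dx": 0.0001, "dy": -0.0002, "dz": 0, "roll": 0},
    {"jaw": 0, "dx": 0.0001, "dy": -0.0002, "dz": 0, "roll": 0},
    {"jaw": 0, "dx": 0.0001, "dy": -0.0002, "dz": 0, "roll": 0},
    {"jaw": 0, "dx": 0.0001, "dy": -0.0002, "dz": 0, "roll": 0},
    {"jaw": 0, "dx": 0.0001, "dy": -0.0002, "dz": 0, "roll": 0},
    {"jaw": 0, "dx": 0.0001, "dy": -0.0002, "dz": 0, "roll": 0}
  ]
}}

```text
t: 25.1
eef_pos: [0.4701, -0.1333, 0.1724]
ee_rot: [-3.142, 0.0, -0.941]
force: [0.2, -0.5, 0.6]
width: 0.0006
gripper_force: 0.0
```

Request:
{"api": "servo_tool", "payload": {
  "moves": [
    {"jaw": 0, "dx": -0.004, "dy": 0.006, "dz": 0, "roll": 0},
    {"jaw": 0, "dx": -0.01, "dy": 0.015, "dz": 0, "roll": 0},
    {"jaw": 0, "dx": -0.005, "dy": 0.035, "dz": 0, "roll": 0},
    {"jaw": 0, "dx": 0, "dy": 0.055, "dz": 0, "roll": 0},
    {"jaw": 0, "dx": 0, "dy": 0.055, "dz": 0, "roll": 0},
    {"jaw": 0, "dx": 0, "dy": 0.055, "dz": 0, "roll": 0},
    {"jaw": 0, "dx": 0, "dy": 0.04, "dz": 0.02, "roll": 0},
    {"jaw": 0, "dx": 0, "dy": 0.02, "dz": 0.02, "roll": 0},
    {"jaw": 0, "dx": 0, "dy": 0, "dz": 0, "roll": 0},
    {"jaw": 0, "dx": 0, "dy": 0, "dz": 0, "roll": 0}
  ]
}}

```text
t: 26.35
eef_pos: [0.4505, 0.1473, 0.2118]
ee_rot: [3.141, 0.0, -0.941]
force: [-0.4, 0.3, -0.4]
width: 0.0005
gripper_force: 0.0
```

```bash
python3 -c "
from h import *
meas()"
```

```text
top [  1.   392.5  212.5   10.07]
    scene [  1.   397.   152.    10.68]
t 26.38 psi 0.6482631533895313 [np.float64(0.6478233163070827), np.float64(0.6487029904719799)] err_mm -12.2
  speed mm/s since 13.38: -0.1
  speed mm/s since 18.67: 1.0
  speed mm/s since 20.02: 1.1
  tool radial 0.188 tangential -0.3313 (faces at +-.083) z 0.212 yaw -53.9, psi deg 37.1
```

Moving toward the centre; let it coast and watch.

Request:
{"api": "servo_tool", "payload": {
  "moves": [
    {"jaw": 0, "dx": 0, "dy": 0, "dz": 0, "roll": 0},
    {"jaw": 0, "dx": 0, "dy": 0, "dz": 0, "roll": 0},
    {"jaw": 0, "dx": 0, "dy": 0, "dz": 0, "roll": 0},
    {"jaw": 0, "dx": 0, "dy": 0, "dz": 0, "roll": 0},
    {"jaw": 0, "dx": 0, "dy": 0, "dz": 0, "roll": 0},
    {"jaw": 0, "dx": 0, "dy": 0, "dz": 0, "roll": 0},
    {"jaw": 0, "dx": 0, "dy": 0, "dz": 0, "roll": 0},
    {"jaw": 0, "dx": 0, "dy": 0, "dz": 0, "roll": 0},
    {"jaw": 0, "dx": 0, "dy": 0, "dz": 0, "roll": 0},
    {"jaw": 0, "dx": 0, "dy": 0, "dz": 0, "roll": 0}
  ]
}}

```text
t: 27.7
eef_pos: [0.4511, 0.1477, 0.2124]
ee_rot: [-3.142, -0.0, -0.941]
force: [-0.2, 0.5, 0.1]
width: 0.0002
gripper_force: 0.0
```

Request:
{"api": "servo_tool", "payload": {
  "moves": [
    {"jaw": 0, "dx": 0, "dy": 0, "dz": 0, "roll": 0},
    {"jaw": 0, "dx": 0, "dy": 0, "dz": 0, "roll": 0},
    {"jaw": 0, "dx": 0, "dy": 0, "dz": 0, "roll": 0},
    {"jaw": 0, "dx": 0, "dy": 0, "dz": 0, "roll": 0},
    {"jaw": 0, "dx": 0, "dy": 0, "dz": 0, "roll": 0},
    {"jaw": 0, "dx": 0, "dy": 0, "dz": 0, "roll": 0},
    {"jaw": 0, "dx": 0, "dy": 0, "dz": 0, "roll": 0},
    {"jaw": 0, "dx": 0, "dy": 0, "dz": 0, "roll": 0},
    {"jaw": 0, "dx": 0, "dy": 0, "dz": 0, "roll": 0},
    {"jaw": 0, "dx": 0, "dy": 0, "dz": 0, "roll": 0}
  ]
}}

```text
t: 28.95
eef_pos: [0.4511, 0.1477, 0.2123]
ee_rot: [3.142, 0.0, -0.941]
force: [-0.7, 0.7, 0.3]
width: 0.0004
gripper_force: 0.0
```

```bash
python3 -c "
from h import *
meas()"
```

```text
top [  1.   394.   211.5   10.07]
    scene [  1.   398.   150.25  10.73]
t 28.98 psi 0.6645869644206692 [np.float64(0.6638105420379034), np.float64(0.665363386803435)] err_mm -6.6
  speed mm/s since 18.67: 1.3
  speed mm/s since 20.02: 1.4
  speed mm/s since 26.38: 2.1
  tool radial 0.181 tangential -0.3342 (faces at +-.083) z 0.212 yaw -53.9, psi deg 38.1
```

Request:
{"api": "servo_tool", "payload": {
  "moves": [
    {"jaw": 0, "dx": 0, "dy": 0, "dz": 0, "roll": 0},
    {"jaw": 0, "dx": 0, "dy": 0, "dz": 0, "roll": 0},
    {"jaw": 0, "dx": 0, "dy": 0, "dz": 0, "roll": 0},
    {"jaw": 0, "dx": 0, "dy": 0, "dz": 0, "roll": 0},
    {"jaw": 0, "dx": 0, "dy": 0, "dz": 0, "roll": 0},
    {"jaw": 0, "dx": 0, "dy": 0, "dz": 0, "roll": 0},
    {"jaw": 0, "dx": 0, "dy": 0, "dz": 0, "roll": 0},
    {"jaw": 0, "dx": 0, "dy": 0, "dz": 0, "roll": 0},
    {"jaw": 0, "dx": 0, "dy": 0, "dz": 0, "roll": 0},
    {"jaw": 0, "dx": 0, "dy": 0, "dz": 0, "roll": 0}
  ]
}}

```text
t: 30.3
eef_pos: [0.4511, 0.1477, 0.2124]
ee_rot: [-3.142, 0.0, -0.941]
force: [-0.3, -1.0, 0.7]
width: 0.0003
gripper_force: 0.0
```

Request:
{"api": "servo_tool", "payload": {
  "moves": [
    {"jaw": 0, "dx": 0, "dy": 0, "dz": 0, "roll": 0},
    {"jaw": 0, "dx": 0, "dy": 0, "dz": 0, "roll": 0},
    {"jaw": 0, "dx": 0, "dy": 0, "dz": 0, "roll": 0},
    {"jaw": 0, "dx": 0, "dy": 0, "dz": 0, "roll": 0},
    {"jaw": 0, "dx": 0, "dy": 0, "dz": 0, "roll": 0},
    {"jaw": 0, "dx": 0, "dy": 0, "dz": 0, "roll": 0},
    {"jaw": 0, "dx": 0, "dy": 0, "dz": 0, "roll": 0},
    {"jaw": 0, "dx": 0, "dy": 0, "dz": 0, "roll": 0},
    {"jaw": 0, "dx": 0, "dy": 0, "dz": 0, "roll": 0},
    {"jaw": 0, "dx": 0, "dy": 0, "dz": 0, "roll": 0}
  ]
}}

```text
t: 31.55
eef_pos: [0.4511, 0.1476, 0.2124]
ee_rot: [3.142, 0.0, -0.941]
force: [0.4, -0.0, 0.9]
width: 0.0003
gripper_force: 0.0
```

Request:
{"api": "servo_tool", "payload": {
  "moves": [
    {"jaw": 0, "dx": 0, "dy": 0, "dz": 0, "roll": 0},
    {"jaw": 0, "dx": 0, "dy": 0, "dz": 0, "roll": 0},
    {"jaw": 0, "dx": 0, "dy": 0, "dz": 0, "roll": 0},
    {"jaw": 0, "dx": 0, "dy": 0, "dz": 0, "roll": 0},
    {"jaw": 0, "dx": 0, "dy": 0, "dz": 0, "roll": 0},
    {"jaw": 0, "dx": 0, "dy": 0, "dz": 0, "roll": 0},
    {"jaw": 0, "dx": 0, "dy": 0, "dz": 0, "roll": 0},
    {"jaw": 0, "dx": 0, "dy": 0, "dz": 0, "roll": 0},
    {"jaw": 0, "dx": 0, "dy": 0, "dz": 0, "roll": 0},
    {"jaw": 0, "dx": 0, "dy": 0, "dz": 0, "roll": 0}
  ]
}}

```text
t: 32.8
eef_pos: [0.4511, 0.1477, 0.2123]
ee_rot: [3.142, 0.0, -0.941]
force: [0.7, 0.4, 0.3]
width: 0.0007
gripper_force: 0.0
```

```bash
python3 -c "
from h import *
meas()"
```

```text
top [  1.   394.75 210.75  10.07]
    scene [  1.   398.   149.    10.73]
t 32.82 psi 0.6746841611283068 [np.float64(0.6732454389908676), np.float64(0.676122883265746)] err_mm -3.2
  speed mm/s since 20.02: 1.3
  speed mm/s since 26.38: 1.4
  speed mm/s since 28.98: 0.9
  tool radial 0.178 tangential -0.3360 (faces at +-.083) z 0.212 yaw -53.9, psi deg 38.7
```

Request:
{"api": "servo_tool", "payload": {
  "moves": [
    {"jaw": 0, "dx": 0, "dy": 0, "dz": 0, "roll": 0},
    {"jaw": 0, "dx": 0, "dy": 0, "dz": 0, "roll": 0},
    {"jaw": 0, "dx": 0, "dy": 0, "dz": 0, "roll": 0},
    {"jaw": 0, "dx": 0, "dy": 0, "dz": 0, "roll": 0},
    {"jaw": 0, "dx": 0, "dy": 0, "dz": 0, "roll": 0},
    {"jaw": 0, "dx": 0, "dy": 0, "dz": 0, "roll": 0},
    {"jaw": 0, "dx": 0, "dy": 0, "dz": 0, "roll": 0},
    {"jaw": 0, "dx": 0, "dy": 0, "dz": 0, "roll": 0},
    {"jaw": 0, "dx": 0, "dy": 0, "dz": 0, "roll": 0},
    {"jaw": 0, "dx": 0, "dy": 0, "dz": 0, "roll": 0}
  ]
}}

```text
t: 34.15
eef_pos: [0.4511, 0.1477, 0.2124]
ee_rot: [3.142, 0.0, -0.941]
force: [0.0, -0.2, -0.3]
width: 0.0002
gripper_force: 0.0
```

Request:
{"api": "servo_tool", "payload": {
  "moves": [
    {"jaw": 0, "dx": 0, "dy": 0, "dz": 0, "roll": 0},
    {"jaw": 0, "dx": 0, "dy": 0, "dz": 0, "roll": 0},
    {"jaw": 0, "dx": 0, "dy": 0, "dz": 0, "roll": 0},
    {"jaw": 0, "dx": 0, "dy": 0, "dz": 0, "roll": 0},
    {"jaw": 0, "dx": 0, "dy": 0, "dz": 0, "roll": 0},
    {"jaw": 0, "dx": 0, "dy": 0, "dz": 0, "roll": 0},
    {"jaw": 0, "dx": 0, "dy": 0, "dz": 0, "roll": 0},
    {"jaw": 0, "dx": 0, "dy": 0, "dz": 0, "roll": 0},
    {"jaw": 0, "dx": 0, "dy": 0, "dz": 0, "roll": 0},
    {"jaw": 0, "dx": 0, "dy": 0, "dz": 0, "roll": 0}
  ]
}}

```text
t: 35.4
eef_pos: [0.4511, 0.1476, 0.2124]
ee_rot: [-3.142, -0.0, -0.941]
force: [-0.3, 0.3, -0.2]
width: 0.0007
gripper_force: 0.0
```

```bash
python3 -c "
from h import *
meas()"
```

```text
top [  1.   394.75 210.75  10.07]
    scene [  1.   398.   149.    10.73]
t 35.42 psi 0.6746841611283068 [np.float64(0.6732454389908676), np.float64(0.676122883265746)] err_mm -3.2
  speed mm/s since 26.38: 1.0
  speed mm/s since 28.98: 0.5
  speed mm/s since 32.82: 0.0
  tool radial 0.178 tangential -0.3359 (faces at +-.083) z 0.212 yaw -53.9, psi deg 38.7
```

View pics/top_last.png

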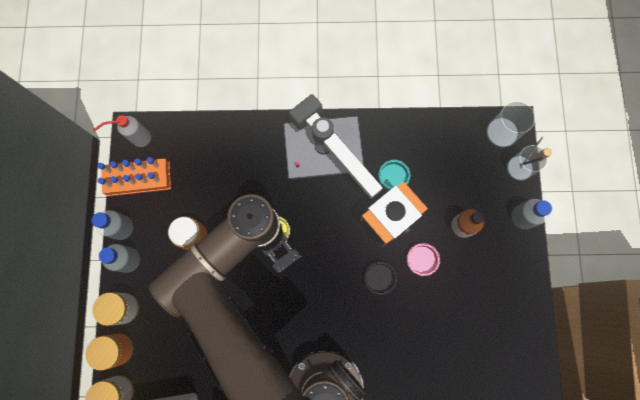

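The head is at rest over the blue dish: the cap at (395,211) has not moved since t = 32.8 s, the error is about 3 mm, and the arm is well clear.

```bash
python3 -c "
from station import *
print(job_done())"
```

```text
the job is handed in; nothing more can be done
None
```

The microscope boom is at rest about 3 mm (by camera) from the centre of the blue dish, with the arm clear of it; I handed the job in at about 35 s, and no verdict came back.

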